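Slide a tray of button jars onto the lipped display stand

TASK

Slide the tray of button jars along the counter onto the display stand: lift the end that faces the stand by its hand rail just enough to clear the stand's low front lip, let the other end drag on the counter, and draw the tray on until it drops flat behind the lip; then press it lightly against the back board for a moment so that it is felt to be fully home, and let go. Never lift the whole tray clear, keep the jars standing, never push or knock the tray hard against the lip, rails or back board, and leave the other things on the counter alone.

Things in the scene. Friction and masses are not known exactly. Their poses are not given: they have to be found in the camera images.
- tray: Pine tray 200 (x, length) by 140 mm (y), 0.32 kg, with four loose 0.09 to 0.14 kg jars. Origin: centre of its flat underside; x points to its front end (facing the stand), z up. Sides 45 mm high, end boards 12 mm thick with a hand slot 55 to 97 mm up, 100 mm wide, under a round hand rail 16 mm in diameter across the tray. A held rail can turn between two fingers: the tray hangs from it, not level.
- front_rail (a point): Middle of the front hand rail: 94 mm ahead of the tray's centre, 105 mm above its underside. Rail axis = tray y.
- back_rail (a point): Middle of the same rail on the back end: 94 mm behind the tray's centre, 105 mm above its underside.
- front_edge (a point): Middle of the tray's front lower edge (100 mm ahead of its centre, at the underside).
- back_edge (a point): Middle of the tray's back lower edge (100 mm behind its centre, at the underside).
- jar0: Closed glass jar with steel lid, 44 mm in diameter, 70 mm high, loose in the tray (front left compartment, top 78 mm above the tray's underside). Origin: centre of its underside, z up.
- jar1: Same jar, front right compartment.
- jar2: Same jar, back left compartment.
- jar3: Same jar, back right compartment.
- stand: Plywood display stand, fixed. Origin: middle of its floor, at counter level; x = the way the tray goes in, to the back board; z up. Floor 10 mm above the counter, 203 mm long from lip to back board (3 mm longer than the tray), 146 mm wide between side rails (tray + 6).
- stand_home (a point): Middle of the stand's floor, on its surface (10 mm above the counter): where the centre of the tray's underside belongs, within the small play.
- tin: Bystander: round metal tin, 76 mm in diameter, 60 mm high. Origin: centre of its underside.
- tape: Bystander: tape measure in a grey case, 62 x 62 x 34 mm. Origin: centre of its underside.
- mushroom: Bystander: wooden darning mushroom standing on its head, 80 mm in diameter, 104 mm high. Origin: centre of its underside.
- lip: The stand's front lip, a metal strip 12 mm thick: inner face at stand x = -101.5 mm, outer face at x = -113.5 mm, top 14 mm above the counter (4 mm above the stand's floor). Origin and axes as the stand's.
- back_board: The stand's upright back board, 12 mm thick: its face at stand x = +101.5 mm, its top 70 mm above the counter. Rigid: the tray's front end board comes to bear on it. Origin and axes as the stand's. Drawing the tray by its rail takes 1 to 6 N of friction; a pull rising to about 9 N there means that it bears on the board.
- side_rails: The stand's two side rails: inner faces at stand y = +-73 mm, 12 mm thick, tops 30 mm above the counter. Origin and axes as the stand's.

How it is judged:
On the way, in this order (a step that is already met when the one before it is completed fails the run):
1. the tray's front end is over the lip while its back end still rests on the counter (x of front_edge in the frame of stand above -0.09 m and height (world z) of back_edge below 0.006 m and y of front_edge in the frame of stand between -0.03 and 0.03 m), for 0.1 s.
2. the tray bears lightly against the back board (over 3 N) (contact force between tray and back_board above 3 N), for 0.3 s.
At the end, for the whole second after the job is handed in: The tray lies flat on the stand's floor between lip, rails and back board (centre within 6 mm of the floor's middle, height within 1.5 mm, tilt under 0.6 degrees, turned less than 2.3 degrees), at rest, with all four jars standing upright in it (horizontal distance between tray and stand_home below 0.006 m and z of tray in the frame of stand_home between -0.0015 and 0.0015 m and angle between tray's own z axis and vertical below 0.01 rad and angle between the x axis of tray and the x axis of stand, either way round below 0.04 rad and linear speed of tray below 0.01 m/s and angle between each of jar0, jar1, jar2, jar3's own z axis and vertical below 0.1 rad and horizontal distance between each of jar0, jar1, jar2, jar3 and tray below 0.09 m); the robot touches nothing.
It fails at once if the tray is pushed or knocked against the back board, lip or side rails with more than 25 N (contact force between tray and back_board above 25 N or contact force between tray and lip above 25 N or contact force between tray and side_rails above 25 N).
It fails at once if the whole tray is lifted clear: both ends more than 30 mm up (height (world z) of each of back_edge, front_edge above 0.03 m).
It fails at once if a jar topples (angle between any of jar0, jar1, jar2, jar3's own z axis and vertical above 0.5 rad).
It fails at once if a bystander is moved more than 15 mm (distance of any of tin, tape, mushroom from where it was at the start of the episode above 0.015 m).
It also fails if it takes over 67 s, if anything falls off the work surface, if the arm or the gripper's body presses on something with over 40 N, if the wrist force passes 120 N, or if a joint passes its speed limit or range.

ROBOT

A 7-joint arm with a two-finger parallel gripper is mounted at the origin on the work surface. World frame = base frame: x ahead of the robot, y to its left, z up, the work surface at z = 0. Lengths are in m, angles in rad, forces in N, time in s.
With the tool pointing down it reaches from about 0.4 to 0.85 m from the base axis. Payload 4.5 kg.
Tool frame: the origin (TCP) lies midway between the tips of the shut fingers; the grasp point (between the pads) lies 19 mm behind it (robot.grip_depth is the distance from the TCP to the grasp point, in m); z points along the fingers, y is the direction in which the jaws open and shut (so a half turn about z gives the same grasp; the last joint's range is limited). The gripper opens to 88 mm and grips with 3 to 60 N. Pads are 18 mm wide; open, the fingers measure 123 mm over their backs; the gripper's body (75 mm by 187 mm) begins 45 mm behind the grasp point.
Start: joints at [1.139, 0.689, -0.195, 1.565, 0.157, 0.902, -0.215], TCP at [0.281, -0.558, 0.239] pointing down, gripper open.
Joint ranges: [-3.01, 3.01], [-0.46, 2.08], [-1.47, 1.51], [0.13, 2.56], [-1, 4.14], [0.04, 2.09], [-2.66, 2.66]. Speed limits (rad/s): [2.57, 2.57, 3.14, 3.14, 3.14, 3.14, 3.14].

INTERFACE

Orientations are given as a unit quaternion [w, x, y, z].
In Python, from rig import robot gives the robot as it stands.
- The arm moves only by the tool arm_command, never from a script. Its argument "motion" is a list of rows, each an object of numbers: "wx", "wy", "wz": the turn, a rotation vector about the tool's x, y, z in degrees; "dx", "dy", "dz": the shift along the tool's x, y, z in cm; "claw": the closure, from 0 (fully open) to 1 (shut). A call has 1 to 5 rows; each row shifts and turns the pose as measured when the row begins, along the tool's axes as they then stand; what a row does not reach is not made up. A row lasts 1/10 s, in which the tool goes at most 50 mm and 8.59 degrees, less where a joint would pass 70% of its speed; a pose out of reach is approached as far as the arm can. A call is refused whole if a number of a shift passes 5 or a number of a turn 8.59, either way. A call with a gripper value outside its range is refused whole. The fingers move at their own pace and stop on an object; "force" is the grip in N (left out, the last holds). Time passes only in rows, so rows that do not move let the fingers close. It gives the time, the measured TCP pose, the force and the opening at its end, in the units of the state.
- robot.sense(): the state, without advancing time (a new reading comes with each control period).
- robot.grab_frame(name): name is "side" or "top"; returns (picture, depth): 400x640x3 uint8, red, green, blue; 400x640 float32, m along the optical axis (not along the pixel's ray), 0 where there is no reading.
- robot.camera_params(name): a dict with "camera_matrix" (3x3 intrinsics, pixels), "pose" (4x4, takes a point from camera to world coordinates). Camera axes: x right, y down, z forward; pixel columns grow to the right and rows downward; lengths in m; the calibration is good to about 2 mm. A picture is of the moment at which its call begins. camera_params takes no time and is no camera call.
- robot.close_job(): hands the job in, once; it reports no verdict.
Trained networks look in the newest picture that a camera, given by its name, has taken for a name from the list of things; names that differ only in an ending like _2 or _b are one class to them, and where a whole thing is asked for, a point or a joint stands for the part that bears it (a point fixed in the world has none). Each returns a list of dicts, best first, with "score" (0 to 1); they miss things now and then, are a little off and sometimes report something else, mostly with a low value. They report only what shows in the picture. A call takes as long as a camera call.
- robot.recognise(query, camera): "at" ([x, y, z] in m, in the coordinates of the camera as it stood for that picture, good to about 4 mm: the middle of the surface that is visible of it).
- robot.spot_point(query, camera): "at" ([x, y, z] in m, in the coordinates of the camera as it stood for that picture, good to about 4 mm: a listed point, or the origin of a listed thing).
The state is a dict: "clock": time; "joints": joint angles; "dq": joint speeds; "effort": joint torques, N m; "tcp_pos": TCP position; "tcp_rot": TCP orientation; "wrist_force": force on the tool from outside, world axes, zero at the start; "torque": the same for the moment, N m; "width": opening from 0.0 (shut) to 1.0 (fully open).
Only numpy, scipy, OpenCV 4.12 (cv2) and the standard library are available. Lean on these libraries where they do the work, as an engineer would, in place of code of your own. Each camera call takes 0.05 s, during which the arm holds its last target.

## Working session

There is one attempt and no reset: what is moved stays moved. The work goes in short steps, Python scripts to look and compute and a tool call to move; the robot and the scene stay as the last step left them, time stands still between calls to the robot, and variables do not carry over. Pictures are saved under pics/ and viewed, and the job is handed in when it is done.

Besides the shell and the picture viewer there is one more tool, called as name([rows], argument=value, ...), one row to a line, values as JSON. arm_command: Moves the arm, as the interface text tells. Its arguments: {"type":"object","properties":{"motion":{"type":"array"},"force":{"type":"number"}},"required":["motion"]}

```bash
ls; mkdir -p pics; cat > h.py <<'E'
from rig import robot
import numpy as np, cv2
from scipy.spatial.transform import Rotation as R
def pose(n):
    return np.array(robot.camera_params(n)["pose"])
def w(n,p):
    T=pose(n); return T[:3,:3]@np.array(p)+T[:3,3]
def st():
    s=robot.sense(); q=s["tcp_rot"]; r=R.from_quat([q[1],q[2],q[3],q[0]])
    print("t",round(s["clock"],2),"tcp",np.round(s["tcp_pos"],4),"F",np.round(s["wrist_force"],2),"w",round(s["width"],3)); print(np.round(r.as_matrix(),3)); print(np.round(s['joints'],3))
    return s,r
E
python3 - <<'E'
from h import *
st()
for c in("side","top"):
    im,d=robot.grab_frame(c); cv2.imwrite(f"pics/{c}0.png",im[:,:,::-1]); np.save(f"/tmp/{c}d.npy",d)
    print(c,np.round(pose(c),3).tolist(), robot.camera_params(c)["camera_matrix"])
    for q in ("tray","front_rail","back_rail","front_edge","back_edge","stand","stand_home","lip","back_board","tin","tape","mushroom"):
        r=robot.spot_point(q,c)
        print(c,q,[(np.round(w(c,x["at"]),4).tolist(),round(x["score"],2)) for x in r[:2]])
st()
E
```

```text
pics
t 0.0 tcp [ 0.2804 -0.5579  0.2379] F [-0.8  -0.51 -0.9 ] w 0.998
[[ 0.893  0.449 -0.001]
 [ 0.449 -0.893  0.002]
 [-0.    -0.002 -1.   ]]
[ 1.139  0.69  -0.195  1.566  0.157  0.902 -0.215]
side [[0.999, -0.036, 0.035, 0.535], [-0.051, -0.664, 0.746, -0.539], [-0.004, -0.747, -0.665, 0.63], [0.0, 0.0, 0.0, 1.0]] [[382.41986843   0.         322.82400047]
 [  0.         382.41986843 199.3972374 ]
 [  0.           0.           1.        ]]
side tray [([0.5092, 0.1684, -0.0039], 0.77)]
side front_rail [([0.5184, 0.0743, 0.1036], 0.98), ([0.495, 0.2696, 0.0034], 0.17)]
side back_rail [([0.4967, 0.2616, 0.1055], 0.91)]
side front_edge [([0.5145, 0.0721, -0.0042], 0.96), ([0.5172, 0.074, 0.1031], 0.25)]
side back_edge [([0.4949, 0.2678, 0.0021], 0.58)]
side stand [([0.5245, -0.1839, -0.0025], 0.65), ([0.5426, 0.1242, 0.0089], 0.27)]
side stand_home [([0.5304, -0.1842, 0.0085], 0.79)]
side lip [([0.5408, 0.1197, 0.0065], 0.73)]
side back_board []
side tin [([0.7298, -0.172, -0.002], 0.72)]
side tape [([0.7228, 0.1831, 0.0015], 0.66)]
side mushroom [([0.7332, 0.012, 0.0029], 0.85)]
top [
[... 367 characters left out ...]

top back_rail [([0.4968, 0.261, 0.1053], 0.66)]
top front_edge [([0.5114, 0.0685, -0.0028], 0.69)]
top back_edge [([0.4926, 0.2597, 0.0004], 0.81)]
top stand [([0.5289, -0.1901, 0.0031], 0.77)]
top stand_home [([0.5276, -0.1898, 0.012], 0.73)]
top lip [([0.5393, 0.1154, 0.0073], 0.5), ([0.5253, -0.1896, 0.0104], 0.15)]
top back_board []
top tin [([0.7249, -0.1765, -0.0001], 0.67)]
top tape [([0.7264, 0.1838, 0.0029], 0.91), ([0.4916, 0.2648, 0.0016], 0.42)]
top mushroom [([0.7309, 0.0092, 0.0013], 0.94)]
t 1.3 tcp [ 0.2808 -0.5584  0.2388] F [ 0.56 -0.06  0.01] w 1.002
[[ 0.893  0.449  0.   ]
 [ 0.449 -0.893 -0.   ]
 [ 0.     0.    -1.   ]]
[ 1.139  0.689 -0.195  1.565  0.157  0.903 -0.215]
```

View pics/side0.png

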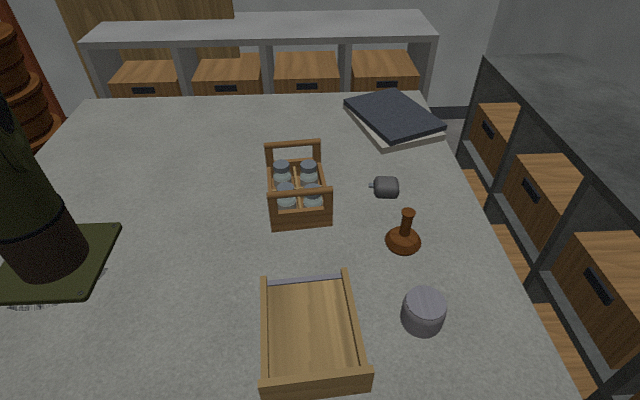

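View pics/top0.png

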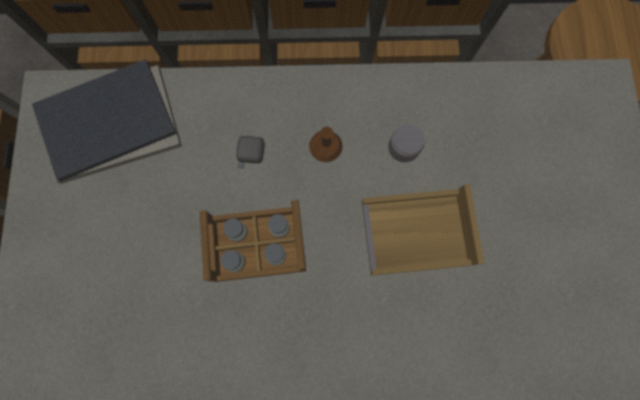

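The side picture shows the tray at about (298,190), the stand at (312,335) and its grey lip at (303,278). In the top picture the tray is at (252,243) and the stand at (420,232), slightly rotated. Next I'll fit the yaws from the depth.

```bash
cat >> h.py <<'E'
def cloud(n,d):
    K=np.array(robot.camera_params(n)["camera_matrix"]); T=pose(n)
    v,u=np.indices(d.shape); P=np.stack([(u-K[0,2])/K[0,0]*d,(v-K[1,2])/K[1,1]*d,d],-1)
    P=P@T[:3,:3].T+T[:3,3]; P[d<=0]=np.nan; return P
def sel(P,lo,hi):
    P=P.reshape(-1,3); m=np.all((P>lo)&(P<hi),axis=1); return P[m]
E
python3 - <<'E'
from h import *
for c in("side","top"):
    P=cloud(c,np.load(f"/tmp/{c}d.npy"))
    q=sel(P,[.4,-.4,-.02],[.65,.3,.02]); 
    g=sel(P,[.3,-.4,-.02],[.4,.3,.02]); print(c,"counter z",np.median(g[:,2]))
    fl=sel(P,[.48,-.24,-.01],[.57,-.12,.03]); print(" floor z",np.median(fl[:,2]))
    # back board top
    def fit(name,p,axis):
        if len(p)<10: print(name,len(p));return
        a=1-axis
        k,b=np.polyfit(p[:,axis],p[:,a],1)
        for _ in range(4):
            r=p[:,a]-k*p[:,axis]-b; m=abs(r)<0.008; k,b=np.polyfit(p[m,axis],p[m,a],1)
        print(" ",name,m.sum(),"slope",round(k,4),"mean",np.round(p[m].mean(0),4), "range",p[m][:,axis].min().round(4),p[m][:,axis].max().round(4))
    fit("bb top",sel(P,[.4,-.36,.062],[.66,-.25,.08]),0)
    fit("railL(+x)",sel(P,[.56,-.28,.024],[.65,-.06,.036]),1)
    fit("railR(-x)",sel(P,[.4,-.28,.024],[.49,-.06,.036]),1)
    fit("front rail",sel(P,[.4,.03,.1],[.62,.11,.12]),0)
    fit("back rail",sel(P,[.4,.22,.1],[.62,.3,.12]),0)
    fit("trayside+x",sel(P,[.54,.09,.035],[.62,.24,.05]),1)
    fit("trayside-x",sel(P,[.4,.09,.035],[.47,.24,.05]),1)
E
```

```text
side counter z -4.5350102661823044e-05
 floor z 0.009825059438183681
  bb top 1237 slope 0.076 mean [ 0.5337 -0.2951  0.0689] range 0.4506 0.6198
  railL(+x) 717 slope -0.0758 mean [ 0.6051 -0.1761  0.0297] range -0.2643 -0.0668
  railR(-x) 747 slope -0.0738 mean [ 0.4482 -0.1891  0.0297] range -0.2762 -0.0798
  front rail 479 slope 0.0952 mean [0.5144 0.0706 0.1091] range 0.4458 0.5841
  back rail 350 slope 0.0941 mean [0.4965 0.2573 0.1087] range 0.4274 0.567
  trayside+x 107 slope 0.0757 mean [0.5636 0.1778 0.0444] range 0.0994 0.2384
  trayside-x 106 slope -0.2665 mean [0.4448 0.1798 0.0443] range 0.1095 0.2395
top counter z 0.0010666571313550088
 floor z 0.011043699522438277
  bb top 581 slope 0.0762 mean [ 0.5307 -0.2939  0.0701] range 0.4477 0.6177
  railL(+x) 560 slope -0.0763 mean [ 0.602  -0.1737  0.0306] range -0.28 -0.0684
  railR(-x) 533 slope -0.0762 mean [ 0.4446 -0.1802  0.031 ] range -0.2796 -0.0801
  front rail 539 slope 0.0942 mean [0.5103 0.0736 0.1119] range 0.4426 0.5818
  back rail 540 slope 0.0966 mean [0.4928 0.2593 0.1119] range 0.4251 0.5631
  trayside+x 366 slope -0.096 mean [0.5681 0.1645 0.045 ] range 0.0901 0.2395
  trayside-x 365 slope -0.0961 mean [0.4382 0.1646 0.0455] range 0.0911 0.2394
```

arm_command([
  {"wz": 7,"claw": 0.4},
  {"wz": 7},
  {"wz": 7.2},
  {"dx": 2,"dy": -4},
  {"dx": 2,"dy": -4},
], force=25)

```text
invalid input
```

arm_command([
  {"dx": 2,"dy": -4},
  {"dx": 2,"dy": -4},
  {"dx": 2,"dy": -4},
  {"dx": 2,"dy": -4},
  {"dx": 2,"dy": -4},
])

```text
invalid input
```

```bash
cat >> h.py <<'E'
def togo(x,y,z,yaw_y=None):
    s,r=st(); d=np.array([x,y,z])-s["tcp_pos"]; print("togo tool cm",np.round(r.inv().apply(d)*100,2))
    if yaw_y is not None:
        M=r.as_matrix(); want=np.column_stack([[-yaw_y[1],yaw_y[0],0],[yaw_y[0],yaw_y[1],0],[0,0,-1]])
        print("turn deg",np.round(np.degrees((r.inv()*R.from_matrix(want)).as_rotvec()),2))
E
python3 -c "
from h import *
togo(.5135,.073,.2,(.0956,-.9954))"
```

```text
t 1.3 tcp [ 0.2808 -0.5584  0.2388] F [ 0.56 -0.06  0.01] w 1.002
[[ 0.893  0.449  0.   ]
 [ 0.449 -0.893 -0.   ]
 [ 0.     0.    -1.   ]]
[ 1.139  0.689 -0.195  1.565  0.157  0.903 -0.215]
togo tool cm [ 49.15 -45.96   3.87]
turn deg [ 0.   -0.   21.21]
```

arm_command([
  {"wx": 0,"wy": 0,"wz": 7,"dx": 0,"dy": 0,"dz": 0,"claw": 0.4},
  {"wx": 0,"wy": 0,"wz": 7,"dx": 0,"dy": 0,"dz": 0,"claw": 0.4},
  {"wx": 0,"wy": 0,"wz": 7.2,"dx": 0,"dy": 0,"dz": 0,"claw": 0.4},
  {"wx": 0,"wy": 0,"wz": 0,"dx": 2,"dy": -4,"dz": 0,"claw": 0.4},
], force=25)

```text
clock: 1.7
tcp_pos: [0.2937, -0.5222, 0.2386]
tcp_rot: [0.003, 0.999, 0.035, -0.001]
wrist_force: [0.5, 0.7, 0.3]
width: 0.667
```

arm_command([
  {"wx": 0,"wy": 0,"wz": 0,"dx": 2,"dy": -4,"dz": 0,"claw": 0.4},
  {"wx": 0,"wy": 0,"wz": 0,"dx": 2,"dy": -4,"dz": 0,"claw": 0.4},
  {"wx": 0,"wy": 0,"wz": 0,"dx": 2,"dy": -4,"dz": 0,"claw": 0.4},
  {"wx": 0,"wy": 0,"wz": 0,"dx": 2,"dy": -4,"dz": 0,"claw": 0.4},
  {"wx": 0,"wy": 0,"wz": 0,"dx": 2,"dy": -4,"dz": 0,"claw": 0.4},
])

```text
clock: 2.2
tcp_pos: [0.3818, -0.3102, 0.2377]
tcp_rot: [0.004, 0.999, 0.032, 0.001]
wrist_force: [0.5, 0.4, 0.7]
width: 0.6
```

arm_command([
  {"wx": 0,"wy": 0,"wz": 0,"dx": 2,"dy": -4,"dz": 0,"claw": 0.4},
  {"wx": 0,"wy": 0,"wz": 0,"dx": 2,"dy": -4,"dz": 0,"claw": 0.4},
  {"wx": 0,"wy": 0,"wz": 0,"dx": 2,"dy": -4,"dz": 0,"claw": 0.4},
  {"wx": 0,"wy": 0,"wz": 0,"dx": 2,"dy": -4,"dz": 0,"claw": 0.4},
  {"wx": 0,"wy": 0,"wz": 0,"dx": 2,"dy": -4,"dz": 0,"claw": 0.4},
])

```text
clock: 2.7
tcp_pos: [0.4722, -0.0956, 0.2375]
tcp_rot: [0.004, 0.999, 0.032, 0.003]
wrist_force: [0.8, -0.7, -0.4]
width: 0.6
```

```bash
python3 -c "
from h import *
togo(.5135,.073,.2,(.0956,-.9954))"
```

```text
t 2.7 tcp [ 0.4722 -0.0956  0.2375] F [ 0.79 -0.7  -0.35] w 0.6
[[ 0.998  0.064  0.006]
 [ 0.064 -0.998 -0.009]
 [ 0.005  0.009 -1.   ]]
[ 0.107  0.503 -0.013  2.     0.025  0.632 -1.431]
togo tool cm [  5.18 -16.59   3.62]
turn deg [ 0.53 -0.29 -1.81]
```

arm_command([
  {"wx": 0.5,"wy": -0.3,"wz": -1.8,"dx": 1.3,"dy": -4,"dz": 0,"claw": 0.4},
  {"wx": 0,"wy": 0,"wz": 0,"dx": 1.2,"dy": -4,"dz": 0.5,"claw": 0.4},
  {"wx": 0,"wy": 0,"wz": 0,"dx": 1,"dy": -4,"dz": 1,"claw": 0.4},
  {"wx": 0,"wy": 0,"wz": 0,"dx": 1,"dy": -3,"dz": 1,"claw": 0.4},
  {"wx": 0,"wy": 0,"wz": 0,"dx": 0,"dy": 0,"dz": 0,"claw": 0.4},
])

```text
clock: 3.2
tcp_pos: [0.5086, 0.0736, 0.2128]
tcp_rot: [-0.002, 0.998, 0.055, 0.004]
wrist_force: [-0.4, 1.2, -0.1]
width: 0.598
```

```bash
python3 -c "
from h import *
togo(.5135,.073,.086,(.0956,-.9954))
im,d=robot.grab_frame('side');cv2.imwrite('pics/s1.png',im[:,:,::-1])"
```

```text
t 3.2 tcp [0.5086 0.0736 0.2128] F [-0.42  1.17 -0.12] w 0.598
[[ 0.994  0.109  0.008]
 [ 0.109 -0.994  0.005]
 [ 0.008 -0.004 -1.   ]]
[-0.225  0.578 -0.01   1.94   0.004  0.615 -1.698]
togo tool cm [ 0.38  0.17 12.68]
turn deg [-0.26 -0.46  0.79]
```

View pics/s1.png

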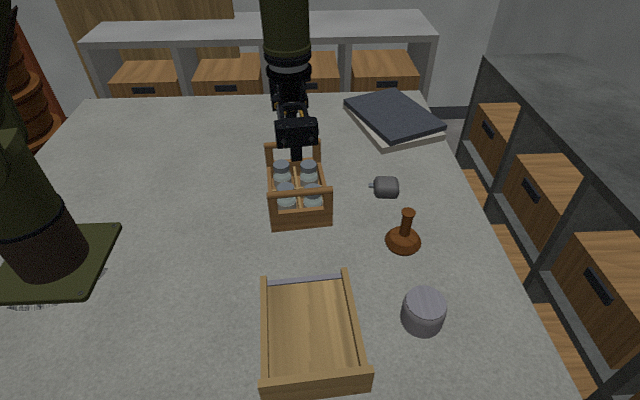

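arm_command([
  {"wx": -0.3,"wy": -0.5,"wz": 0.8,"dx": 0.4,"dy": 0,"dz": 2,"claw": 0.4},
  {"wx": 0,"wy": 0,"wz": 0,"dx": 0,"dy": 0,"dz": 2,"claw": 0.4},
  {"wx": 0,"wy": 0,"wz": 0,"dx": 0,"dy": 0,"dz": 2,"claw": 0.4},
  {"wx": 0,"wy": 0,"wz": 0,"dx": 0,"dy": 0,"dz": 0,"claw": 0.4},
])

```text
clock: 3.65
tcp_pos: [0.5138, 0.0654, 0.1536]
tcp_rot: [0.003, 0.999, 0.043, 0.001]
wrist_force: [-0.1, 0.3, 0.2]
width: 0.603
```

```bash
python3 -c "
from h import *
togo(.5135,.073,.086,(.0956,-.9954))
"
```

```text
t 3.65 tcp [0.5138 0.0654 0.1536] F [-0.1   0.35  0.18] w 0.603
[[ 0.996  0.086  0.003]
 [ 0.086 -0.996 -0.006]
 [ 0.002  0.006 -1.   ]]
[-0.222  0.681  0.003  1.976  0.009  0.483 -1.713]
togo tool cm [ 0.03 -0.8   6.75]
turn deg [ 0.36 -0.12 -0.57]
```

The gripper shows at (297,130), in line above the tray's front rail (298,192). I'll descend in checked steps.

arm_command([
  {"wx": 0.3,"wy": 0,"wz": -0.5,"dx": 0,"dy": -0.8,"dz": 1.5,"claw": 0.4},
  {"wx": 0,"wy": 0,"wz": 0,"dx": 0,"dy": 0,"dz": 1,"claw": 0.4},
  {"wx": 0,"wy": 0,"wz": 0,"dx": 0,"dy": 0,"dz": 0,"claw": 0.4},
])

```text
clock: 3.95
tcp_pos: [0.5145, 0.069, 0.1302]
tcp_rot: [0.002, 0.999, 0.044, 0.002]
wrist_force: [0.2, -0.7, -0.2]
width: 0.599
```

```bash
python3 -c "
from h import *
togo(.5135,.073,.086,(.0956,-.9954))
"
```

```text
t 3.95 tcp [0.5145 0.069  0.1302] F [ 0.16 -0.66 -0.19] w 0.599
[[ 0.996  0.089  0.005]
 [ 0.089 -0.996 -0.003]
 [ 0.005  0.003 -1.   ]]
[-0.225  0.722  0.     1.991  0.009  0.424 -1.715]
togo tool cm [-0.08 -0.43  4.42]
turn deg [ 0.19 -0.28 -0.41]
```

arm_command([
  {"wx": 0.2,"wy": -0.3,"wz": -0.4,"dx": -0.1,"dy": -0.5,"dz": 1.5,"claw": 0.4},
  {"wx": 0,"wy": 0,"wz": 0,"dx": 0,"dy": 0,"dz": 1.5,"claw": 0.4},
  {"wx": 0,"wy": 0,"wz": 0,"dx": 0,"dy": 0,"dz": 1,"claw": 0.4},
  {"wx": 0,"wy": 0,"wz": 0,"dx": 0,"dy": 0,"dz": 0,"claw": 0.4},
])

```text
clock: 4.35
tcp_pos: [0.5149, 0.073, 0.0898]
tcp_rot: [-0.0, 0.999, 0.047, 0.002]
wrist_force: [-1.2, -0.0, 0.7]
width: 0.6
```

```bash
python3 -c "
from h import *
togo(.5135,.073,.086,(.0956,-.9954))
im,d=robot.grab_frame('side');cv2.imwrite('pics/s2.png',im[80:280,180:440,::-1].repeat(3,0).repeat(3,1))
"
```

```text
t 4.35 tcp [0.5149 0.073  0.0898] F [-1.2  -0.05  0.67] w 0.6
[[ 0.996  0.094  0.003]
 [ 0.094 -0.996  0.001]
 [ 0.003 -0.    -1.   ]]
[-0.227  0.796 -0.005  2.008  0.011  0.335 -1.717]
togo tool cm [-0.14 -0.02  0.38]
turn deg [-0.02 -0.19 -0.1 ]
```

View pics/s2.png

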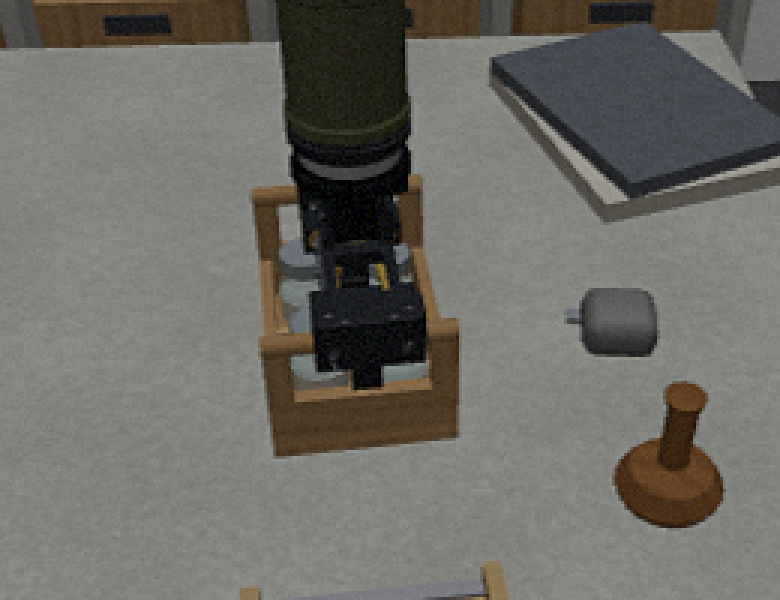

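The outer finger at (368,375) stands in front of the rail, which runs from (265,342) to (455,328). It sits near the rail's middle, so I'll close.

arm_command([
  {"wx": 0,"wy": 0,"wz": 0,"dx": 0,"dy": 0,"dz": 0.4,"claw": 0.4},
  {"wx": 0,"wy": 0,"wz": 0,"dx": 0,"dy": 0,"dz": 0,"claw": 0.7},
  {"wx": 0,"wy": 0,"wz": 0,"dx": 0,"dy": 0,"dz": 0,"claw": 0.8},
  {"wx": 0,"wy": 0,"wz": 0,"dx": 0,"dy": 0,"dz": 0,"claw": 1},
  {"wx": 0,"wy": 0,"wz": 0,"dx": 0,"dy": 0,"dz": 0,"claw": 1},
], force=25)

```text
clock: 4.9
tcp_pos: [0.5163, 0.0731, 0.0875]
tcp_rot: [-0.0, 0.999, 0.047, 0.003]
wrist_force: [-0.2, -0.0, 0.1]
width: 0.262
```

arm_command([
  {"wx": 0,"wy": 0,"wz": 0,"dx": 0,"dy": 0,"dz": 0,"claw": 1},
  {"wx": 0,"wy": 0,"wz": 0,"dx": 0,"dy": 0,"dz": 0,"claw": 1},
])

```text
clock: 5.1
tcp_pos: [0.5164, 0.0736, 0.0876]
tcp_rot: [-0.001, 0.999, 0.047, 0.004]
wrist_force: [0.7, -0.5, -2.1]
width: 0.163
```

```bash
python3 -c "
from h import *
togo(.5135,.073,.086,(.0956,-.9954))
"
```

```text
t 5.1 tcp [0.5164 0.0736 0.0876] F [ 0.69 -0.47 -2.07] w 0.163
[[ 0.996  0.094  0.007]
 [ 0.094 -0.996  0.002]
 [ 0.007 -0.001 -1.   ]]
[-0.227  0.8   -0.005  2.008  0.011  0.327 -1.717]
togo tool cm [-0.29  0.03  0.16]
turn deg [-0.06 -0.42 -0.08]
```

arm_command([
  {"wx": 0,"wy": 0,"wz": 0,"dx": 0,"dy": 0,"dz": -0.6,"claw": 1},
  {"wx": 0,"wy": 0,"wz": 0,"dx": 0,"dy": 0,"dz": -0.6,"claw": 1},
  {"wx": 0,"wy": 0,"wz": 0,"dx": 0,"dy": 0,"dz": -0.6,"claw": 1},
  {"wx": 0,"wy": 0,"wz": 0,"dx": 0,"dy": 0,"dz": 0,"claw": 1},
])

```text
clock: 5.5
tcp_pos: [0.5143, 0.0736, 0.1058]
tcp_rot: [-0.001, 0.999, 0.048, 0.001]
wrist_force: [1.0, 0.0, -5.3]
width: 0.164
```

```bash
python3 -c "
from h import *
togo(.5135,.073,.108,(.0956,-.9954))
im,d=robot.grab_frame('side');cv2.imwrite('pics/s3.png',im[80:280,180:440,::-1].repeat(3,0).repeat(3,1))
"
```

```text
t 5.5 tcp [0.5143 0.0736 0.1058] F [ 0.97  0.01 -5.28] w 0.164
[[ 0.995  0.095  0.003]
 [ 0.095 -0.995  0.001]
 [ 0.003 -0.001 -1.   ]]
[-0.227  0.766 -0.006  2.002  0.01   0.371 -1.716]
togo tool cm [-0.08  0.06 -0.22]
turn deg [-0.05 -0.16 -0.03]
```

View pics/s3.png

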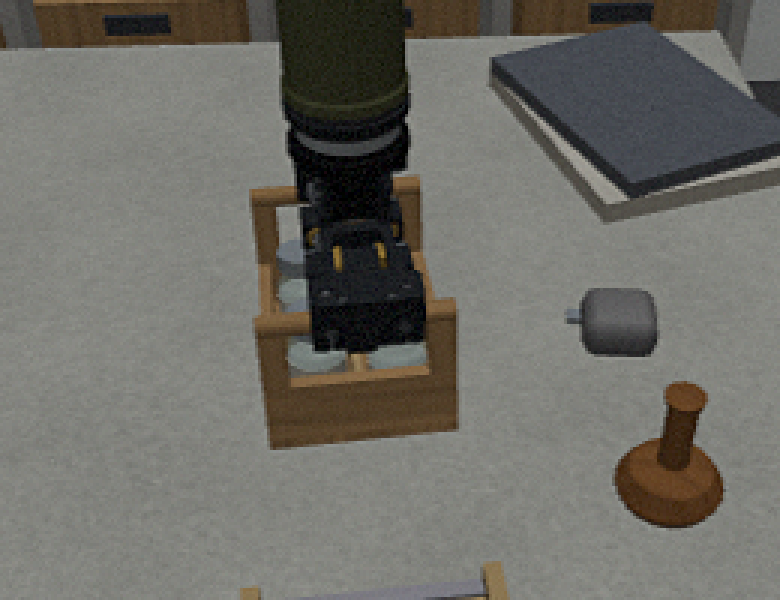

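arm_command([
  {"wx": 0,"wy": 0,"wz": 0.2,"dx": 0,"dy": 0.3,"dz": -0.4,"claw": 1},
  {"wx": 0,"wy": 0,"wz": 0.3,"dx": -0.1,"dy": 0.8,"dz": -0.1,"claw": 1},
  {"wx": 0,"wy": 0,"wz": 0.3,"dx": -0.1,"dy": 1,"dz": 0,"claw": 1},
  {"wx": 0,"wy": 0,"wz": 0.2,"dx": -0.1,"dy": 1,"dz": 0,"claw": 1},
  {"wx": 0,"wy": 0,"wz": 0.1,"dx": -0.1,"dy": 1,"dz": 0,"claw": 1},
])

```text
clock: 6.05
tcp_pos: [0.513, 0.0302, 0.1105]
tcp_rot: [-0.001, 0.999, 0.038, 0.001]
wrist_force: [-0.4, 1.5, -6.4]
width: 0.167
```

```bash
cat >>h.py <<'E'
def go(s,z):
    u=np.array([.0758,-.9971]); f=np.array([.5346,-.280]); t=f-(.0936-s)*u
    p=robot.sense()["tcp_pos"][:2]-f; print("rail stand x now",round(p@u+.0936,4),"lat",round(float(p@np.array([.9971,.0758])),4))
    togo(t[0],t[1],z,tuple(u))
E
python3 -c "
from h import *
go(-.145,.11)"
```

```text
rail stand x now -0.2173 lat 0.002
t 6.05 tcp [0.513  0.0302 0.1105] F [-0.4   1.52 -6.4 ] w 0.167
[[ 0.997  0.076  0.001]
 [ 0.076 -0.997  0.001]
 [ 0.001 -0.001 -1.   ]]
[-0.139  0.754 -0.015  2.014  0.024  0.373 -1.667]
togo tool cm [-0.2   7.23  0.04]
turn deg [-0.07 -0.08  0.02]
```

arm_command([
  {"wx": 0,"wy": 0,"wz": 0,"dx": -0.1,"dy": 1.2,"dz": 0,"claw": 1},
  {"wx": 0,"wy": 0,"wz": 0,"dx": -0.1,"dy": 1.2,"dz": 0,"claw": 1},
  {"wx": 0,"wy": 0,"wz": 0,"dx": 0,"dy": 1.2,"dz": 0,"claw": 1},
  {"wx": 0,"wy": 0,"wz": 0,"dx": 0,"dy": 1.2,"dz": 0,"claw": 1},
  {"wx": 0,"wy": 0,"wz": 0,"dx": 0,"dy": 1,"dz": 0,"claw": 1},
])

```text
clock: 6.55
tcp_pos: [0.5148, -0.035, 0.1101]
tcp_rot: [-0.0, 0.999, 0.037, 0.0]
wrist_force: [-0.2, 1.2, -6.5]
width: 0.165
```

```bash
python3 -c "
from h import *
go(-.145,.11)
im,d=robot.grab_frame('side');cv2.imwrite('pics/s4.png',im[150:400,200:440,::-1].repeat(2,0).repeat(2,1))
im,d=robot.grab_frame('top');cv2.imwrite('pics/t4.png',im[150:320,180:500,::-1].repeat(2,0).repeat(2,1))
np.save('/tmp/t4.npy',d)
go(-.145,.11)
P=cloud('top',d)
for n,p in (('L',sel(P,[.54,-.0,.035],[.63,.2,.07])),('R',sel(P,[.4,.0,.035],[.48,.2,.07]))):
    if len(p)<10: print(len(p));continue
    for _ in range(4):
        k,b=np.polyfit(p[:,1],p[:,0],1); r=p[:,0]-k*p[:,1]-b; p=p[abs(r)<.008]
    print(n,len(p),k,p.mean(0))
"
```

```text
rail stand x now -0.1521 lat -0.0011
t 6.55 tcp [ 0.5148 -0.035   0.1101] F [-0.16  1.23 -6.46] w 0.165
[[ 0.997  0.073  0.   ]
 [ 0.073 -0.997  0.   ]
 [ 0.    -0.    -1.   ]]
[-2.000e-03  7.560e-01 -3.200e-02  2.006e+00  5.900e-02  3.800e-01
 -1.577e+00]
togo tool cm [0.11 0.71 0.01]
turn deg [-0.01 -0.02 -0.15]
rail stand x now -0.1503 lat -0.0012
t 6.65 tcp [ 0.515  -0.0368  0.1103] F [-0.48 -2.62 -3.78] w 0.163
[[ 0.998  0.07   0.001]
 [ 0.07  -0.998 -0.002]
 [ 0.001  0.002 -1.   ]]
[-1.000e-03  7.560e-01 -2.900e-02  2.006e+00  5.900e-02  3.800e-01
 -1.578e+00]
togo tool cm [0.12 0.53 0.03]
turn deg [ 0.11 -0.03 -0.33]
L 314 -0.0808157390245068 [0.56729814 0.072722   0.05361419]
R 200 0.07043806816816492 [0.44607558 0.06199109 0.05656333]
```

View pics/s4.png

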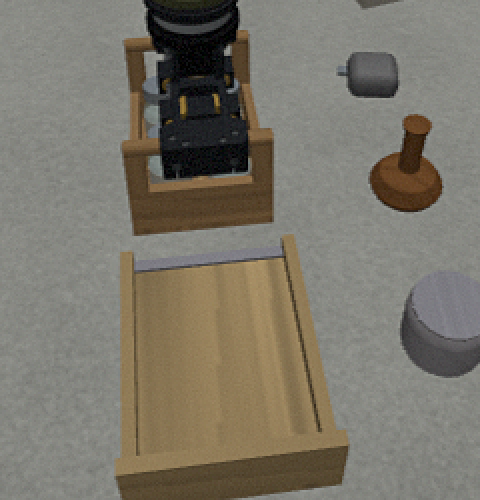

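View pics/t4.png

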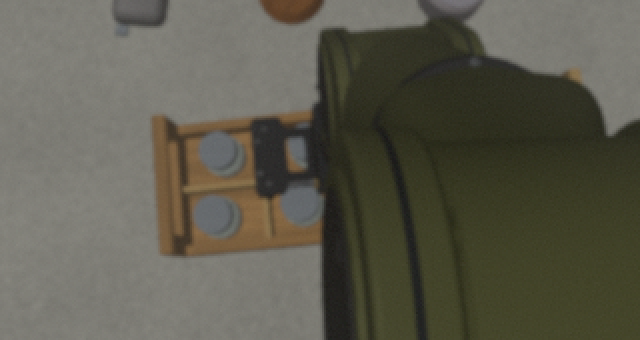

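```bash
cat >> h.py <<'E'
U=np.array([.0758,-.9971]);Y=np.array([.9971,.0758])
C={"side":np.array([.5271,-.1879]),"top":np.array([.5241,-.1867])}
def instand(c,P):
    Q=P.copy(); q=P[...,:2]-C[c]; Q[...,0]=q@U; Q[...,1]=q@Y; return Q
E
python3 - <<'E'
from h import *
for c in("side","top"):
    im,d=robot.grab_frame(c); P=instand(c,cloud(c,d))
    for n,lo,hi in (("back rail",[-.38,-.12,.095],[-.29,.12,.125]),("front rail",[-.19,-.12,.105],[-.13,.12,.14]),("front board",[-.17,-.12,.04],[-.11,.12,.075])):
        p=sel(P,lo,hi)
        if len(p)<20: print(c,n,len(p)); continue
        a,b=np.percentile(p[:,1],[1,99]); k=np.polyfit(p[:,1],p[:,0],1)[0]
        print(c,n,len(p),"y",a.round(4),b.round(4),"mid",((a+b)/2).round(4),"slope",k.round(4),"x",p[:,0].mean().round(4),"z",np.percentile(p[:,2],[2,98]).round(4))
E
```

```text
side back rail 184 y -0.0699 0.0692 mid -0.0003 slope 0.0125 x -0.3343 z [0.0959 0.1135]
side front rail 447 y -0.0711 0.0676 mid -0.0017 slope 0.0093 x -0.1475 z [0.1059 0.1367]
side front board 1003 y -0.0706 0.0676 mid -0.0015 slope -0.0061 x -0.139 z [0.0406 0.0742]
top back rail 554 y -0.0698 0.0676 mid -0.0011 slope 0.0047 x -0.3373 z [0.1048 0.1159]
top front rail 0
top front board 0
```

arm_command([
  {"wx": 0,"wy": 0,"wz": 0,"dx": 0.1,"dy": 0.5,"dz": 0,"claw": 1},
  {"wx": 0,"wy": 0,"wz": 0,"dx": 0.1,"dy": 0.8,"dz": 0,"claw": 1},
  {"wx": 0,"wy": 0,"wz": -0.1,"dx": 0,"dy": 0.8,"dz": 0,"claw": 1},
  {"wx": 0,"wy": 0,"wz": -0.1,"dx": 0,"dy": 0.8,"dz": 0,"claw": 1},
  {"wx": 0,"wy": 0,"wz": 0,"dx": 0,"dy": 0.8,"dz": 0,"claw": 1},
])

```text
clock: 7.25
tcp_pos: [0.5202, -0.0685, 0.1099]
tcp_rot: [-0.002, 0.999, 0.042, 0.0]
wrist_force: [0.4, 1.3, -6.0]
width: 0.161
```

```bash
python3 -c "
from h import *
go(-.06,.11)
im,d=robot.grab_frame('side');cv2.imwrite('pics/s5.png',im[150:400,200:440,::-1].repeat(2,0).repeat(2,1))
"
```

```text
rail stand x now -0.1184 lat 0.0017
t 7.25 tcp [ 0.5202 -0.0685  0.1099] F [ 0.4   1.26 -6.02] w 0.161
[[ 0.996  0.084  0.   ]
 [ 0.084 -0.996  0.004]
 [ 0.    -0.004 -1.   ]]
[ 0.076  0.763 -0.05   1.98   0.079  0.401 -1.519]
togo tool cm [-0.22  5.83 -0.03]
turn deg [-0.21 -0.02  0.48]
```

View pics/s5.png

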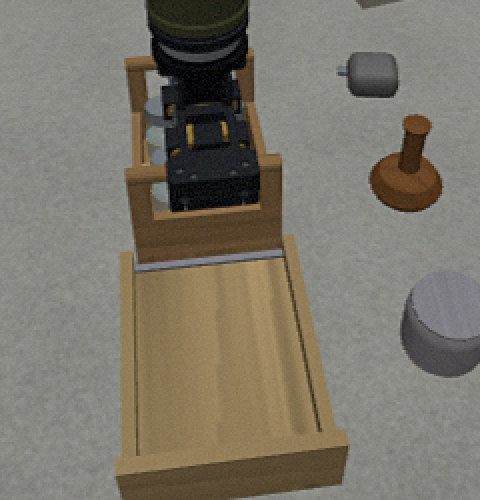

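Picture: the front board (135–280, row ~255) is just above the lip, centred between the rails. I'll trim sideways by −1 mm and go on.

arm_command([
  {"wx": -0.1,"wy": 0,"wz": 0.3,"dx": -0.1,"dy": 0.8,"dz": 0,"claw": 1},
  {"wx": 0,"wy": 0,"wz": 0.1,"dx": 0,"dy": 0.8,"dz": 0,"claw": 1},
  {"wx": 0,"wy": 0,"wz": 0,"dx": 0,"dy": 0.8,"dz": 0,"claw": 1},
  {"wx": 0,"wy": 0,"wz": 0,"dx": 0,"dy": 0.8,"dz": 0,"claw": 1},
])

```text
clock: 7.7
tcp_pos: [0.5215, -0.1047, 0.1098]
tcp_rot: [-0.0, 0.999, 0.037, -0.0]
wrist_force: [0.7, 1.8, -7.2]
width: 0.165
```

```bash
cat > m.py <<'E'
from h import *
import sys
s,z,n=float(sys.argv[1]),float(sys.argv[2]),sys.argv[3]
go(s,z)
now=(robot.sense()["tcp_pos"][:2]-np.array([.5346,-.28]))@U+.0936
c="side"; im,d=robot.grab_frame(c);cv2.imwrite(f'pics/s{n}.png',im[100:400,200:440,::-1].repeat(2,0).repeat(2,1)); P=instand(c,cloud(c,d))
for n,lo,hi in (("back rail",[now-.23,-.12,.095],[now-.14,.12,.13]),("front rail",[now-.02,-.12,.1],[now+.03,.12,.14]),("front board",[now-.01,-.12,.045],[now+.04,.12,.075])):
    p=sel(P,lo,hi)
    if len(p)<20: print(c,n,len(p)); continue
    a,b=np.percentile(p[:,1],[1,99]); k=np.polyfit(p[:,1],p[:,0],1)[0]
    print(c,n,len(p),"mid",((a+b)/2).round(4),"w",(b-a).round(4),"slope",k.round(4),"x",p[:,0].mean().round(4),"z",np.percentile(p[:,2],[2,98]).round(4))
E
python3 m.py -.04 .11 6
```

```text
rail stand x now -0.0822 lat 0.0002
t 7.7 tcp [ 0.5215 -0.1047  0.1098] F [ 0.68  1.79 -7.16] w 0.165
[[ 0.997  0.075 -0.   ]
 [ 0.075 -0.997  0.001]
 [-0.    -0.001 -1.   ]]
[ 0.145  0.768 -0.055  1.958  0.093  0.418 -1.475]
togo tool cm [-0.02  4.22 -0.03]
turn deg [-0.05  0.01 -0.06]
side back rail 144 mid -0.0001 w 0.1385 slope 0.007 x -0.2668 z [0.0956 0.1135]
side front rail 539 mid -0.0002 w 0.139 slope 0.0069 x -0.0793 z [0.1012 0.1362]
side front board 896 mid -0.0005 w 0.1374 slope 0.0052 x -0.0708 z [0.0455 0.0742]
```

View pics/s6.png

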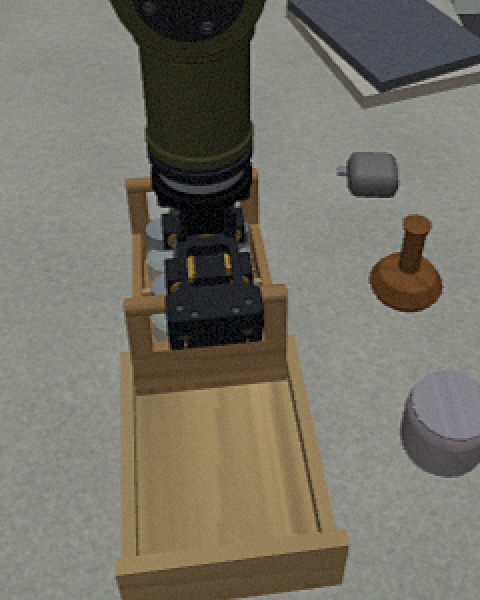

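arm_command([
  {"wx": 0,"wy": 0,"wz": -0.2,"dx": 0,"dy": 0.8,"dz": 0,"claw": 1},
  {"wx": 0,"wy": 0,"wz": 0,"dx": 0,"dy": 0.8,"dz": 0,"claw": 1},
  {"wx": 0,"wy": 0,"wz": 0,"dx": 0,"dy": 0.8,"dz": 0,"claw": 1},
  {"wx": 0,"wy": 0,"wz": 0,"dx": 0,"dy": 0.8,"dz": 0,"claw": 1},
  {"wx": 0,"wy": 0,"wz": 0,"dx": 0,"dy": 0.8,"dz": 0,"claw": 1},
])

```text
clock: 8.25
tcp_pos: [0.5247, -0.1488, 0.1098]
tcp_rot: [-0.0, 0.999, 0.039, -0.0]
wrist_force: [0.7, 2.8, -5.1]
width: 0.165
```

```bash
python3 m.py .02 .11 7
```

```text
rail stand x now -0.038 lat 0.0001
t 8.25 tcp [ 0.5247 -0.1488  0.1098] F [ 0.72  2.85 -5.12] w 0.165
[[ 0.997  0.078 -0.   ]
 [ 0.078 -0.997  0.001]
 [-0.    -0.001 -1.   ]]
[ 0.234  0.779 -0.07   1.918  0.112  0.449 -1.41 ]
togo tool cm [-0.02  5.8  -0.02]
turn deg [-0.03  0.01  0.1 ]
side back rail 156 mid -0.0004 w 0.139 slope 0.0087 x -0.2228 z [0.0958 0.116 ]
side front rail 599 mid -0.0004 w 0.1387 slope 0.0025 x -0.0356 z [0.1013 0.1362]
side front board 756 mid -0.0006 w 0.1374 slope 0.0037 x -0.0272 z [0.0455 0.0737]
```

arm_command([
  {"wx": 0,"wy": 0,"wz": -0.1,"dx": 0,"dy": 0.8,"dz": 0,"claw": 1},
  {"wx": 0,"wy": 0,"wz": 0,"dx": 0,"dy": 0.8,"dz": 0.1,"claw": 1},
  {"wx": 0,"wy": 0,"wz": 0,"dx": 0,"dy": 0.8,"dz": 0.1,"claw": 1},
  {"wx": 0,"wy": 0,"wz": 0,"dx": 0,"dy": 0.8,"dz": 0.1,"claw": 1},
  {"wx": 0,"wy": 0,"wz": 0,"dx": 0,"dy": 0.8,"dz": 0.1,"claw": 1},
])

```text
clock: 8.8
tcp_pos: [0.5283, -0.1906, 0.1058]
tcp_rot: [-0.001, 0.999, 0.04, 0.0]
wrist_force: [0.2, 3.5, -3.1]
width: 0.167
```

```bash
python3 m.py .07 .105 8
```

```text
rail stand x now 0.004 lat 0.0005
t 8.8 tcp [ 0.5283 -0.1906  0.1058] F [ 0.21  3.51 -3.09] w 0.167
[[ 0.997  0.08   0.   ]
 [ 0.08  -0.997  0.003]
 [ 0.    -0.003 -1.   ]]
[ 0.316  0.799 -0.085  1.87   0.128  0.478 -1.348]
togo tool cm [-0.08  6.6   0.06]
turn deg [-0.15 -0.01  0.25]
side back rail 177 mid -0.058 w 0.024 slope -0.0205 x -0.1815 z [0.0955 0.1246]
side front rail 622 mid -0.0004 w 0.1389 slope -0.0011 x 0.0056 z [0.1015 0.1324]
side front board 360 mid -0.0004 w 0.1385 slope 0.0069 x 0.0088 z [0.0456 0.0745]
```

View pics/s8.png

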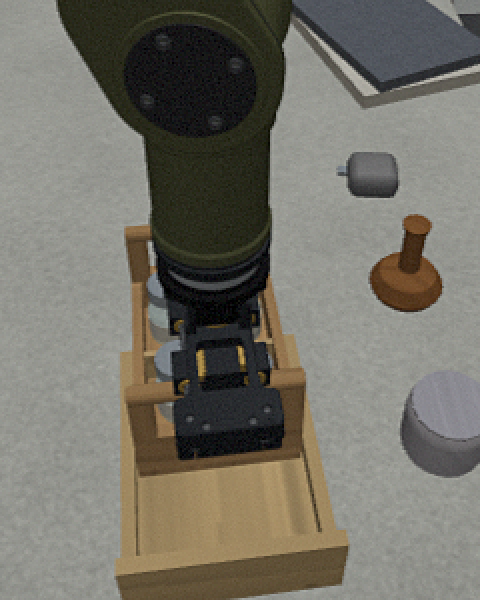

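The tray is centred and half way in, with the front board at row ~470 and jars upright. Going on, then slowing before the board.

arm_command([
  {"wx": 0,"wy": 0,"wz": 0.1,"dx": 0,"dy": 0.8,"dz": 0.1,"claw": 1},
  {"wx": 0,"wy": 0,"wz": 0,"dx": 0,"dy": 0.8,"dz": 0.1,"claw": 1},
  {"wx": 0,"wy": 0,"wz": 0,"dx": 0,"dy": 0.8,"dz": 0.1,"claw": 1},
  {"wx": 0,"wy": 0,"wz": 0,"dx": 0,"dy": 0.8,"dz": 0,"claw": 1},
  {"wx": 0,"wy": 0,"wz": 0,"dx": 0,"dy": 0.8,"dz": 0,"claw": 1},
])

```text
clock: 9.35
tcp_pos: [0.5311, -0.2344, 0.1021]
tcp_rot: [-0.001, 0.999, 0.039, -0.0]
wrist_force: [0.3, 2.5, -4.3]
width: 0.164
```

```bash
python3 m.py .085 .100 9
```

```text
rail stand x now 0.0478 lat -0.0
t 9.35 tcp [ 0.5311 -0.2344  0.1021] F [ 0.27  2.51 -4.25] w 0.164
[[ 0.997  0.077 -0.001]
 [ 0.077 -0.997  0.003]
 [-0.001 -0.003 -1.   ]]
[ 0.394  0.822 -0.098  1.812  0.141  0.516 -1.289]
togo tool cm [-0.    3.72  0.2 ]
turn deg [-0.16  0.05  0.09]
side back rail 196 mid -0.0571 w 0.0256 slope -0.023 x -0.1381 z [0.096  0.1273]
side front rail 629 mid -0.0005 w 0.1382 slope 0.0057 x 0.0492 z [0.1012 0.1292]
side front board 339 mid -0.0007 w 0.1384 slope 0.012 x 0.0503 z [0.0458 0.0746]
```

arm_command([
  {"wx": 0,"wy": 0,"wz": -0.1,"dx": 0,"dy": 0.7,"dz": 0,"claw": 1},
  {"wx": 0,"wy": 0,"wz": -0.1,"dx": 0,"dy": 0.7,"dz": 0.1,"claw": 1},
  {"wx": 0,"wy": 0,"wz": 0,"dx": 0,"dy": 0.7,"dz": 0.1,"claw": 1},
  {"wx": 0,"wy": 0,"wz": 0,"dx": 0,"dy": 0.5,"dz": 0,"claw": 1},
  {"wx": 0,"wy": 0,"wz": 0,"dx": 0,"dy": 0,"dz": 0,"claw": 1},
])

```text
clock: 9.9
tcp_pos: [0.5327, -0.2662, 0.0997]
tcp_rot: [0.0, 0.999, 0.039, -0.001]
wrist_force: [1.1, 1.2, -2.5]
width: 0.16
```

```bash
python3 m.py .093 .0985 10
```

```text
rail stand x now 0.0797 lat -0.0008
t 9.9 tcp [ 0.5327 -0.2662  0.0997] F [ 1.09  1.21 -2.5 ] w 0.16
[[ 0.997  0.077 -0.001]
 [ 0.077 -0.997 -0.   ]
 [-0.001  0.    -1.   ]]
[ 0.445  0.839 -0.104  1.767  0.151  0.543 -1.247]
togo tool cm [0.08 1.33 0.12]
turn deg [0.   0.07 0.09]
side back rail 201 mid -0.0586 w 0.0237 slope -0.0195 x -0.1064 z [0.0966 0.1278]
side front rail 684 mid -0.002 w 0.1383 slope 0.0092 x 0.0819 z [0.1019 0.1323]
side front board 1254 mid -0.0002 w 0.1679 slope 0.0186 x 0.0998 z [0.0457 0.0725]
```

View pics/s10.png

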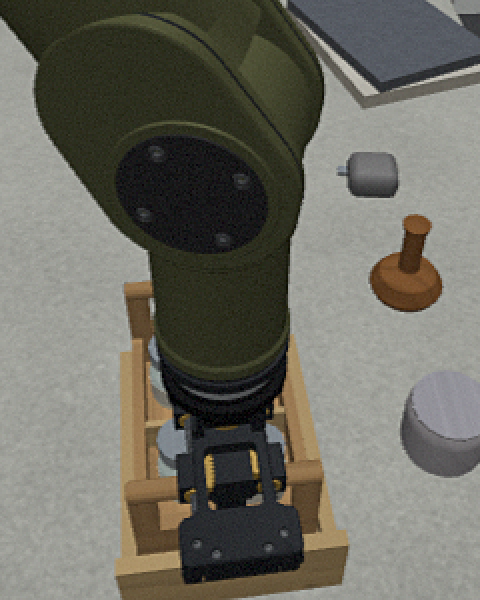

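arm_command([
  {"wx": 0,"wy": 0,"wz": -0.1,"dx": 0.1,"dy": 0.3,"dz": 0.1,"claw": 1},
  {"wx": 0,"wy": 0,"wz": -0.1,"dx": 0,"dy": 0.3,"dz": 0,"claw": 1},
  {"wx": 0,"wy": 0,"wz": 0,"dx": 0,"dy": 0.3,"dz": 0,"claw": 1},
])

```text
clock: 10.25
tcp_pos: [0.5344, -0.274, 0.0986]
tcp_rot: [-0.001, 0.999, 0.042, -0.001]
wrist_force: [0.1, 3.2, -4.1]
width: 0.164
```

```bash
python3 -c "
from h import *
go(.0936,.0976)"
```

```text
rail stand x now 0.0876 lat 0.0003
t 10.25 tcp [ 0.5344 -0.274   0.0986] F [ 0.14  3.18 -4.1 ] w 0.164
[[ 0.997  0.083 -0.002]
 [ 0.083 -0.997  0.001]
 [-0.002 -0.001 -1.   ]]
[ 0.458  0.846 -0.108  1.751  0.154  0.555 -1.232]
togo tool cm [-0.03  0.6   0.1 ]
turn deg [-0.07  0.11  0.42]
```

arm_command([
  {"wx": 0,"wy": 0,"wz": 0.2,"dx": 0,"dy": 0.2,"dz": 0.1,"claw": 1},
  {"wx": 0,"wy": 0,"wz": 0.1,"dx": 0,"dy": 0.2,"dz": 0,"claw": 1},
])

```text
clock: 10.45
tcp_pos: [0.5346, -0.2778, 0.0974]
tcp_rot: [-0.001, 0.999, 0.039, -0.001]
wrist_force: [-0.2, 2.9, -3.4]
width: 0.165
```

arm_command([
  {"wx": 0,"wy": 0,"wz": 0,"dx": 0,"dy": 0.2,"dz": 0,"claw": 1},
])

```text
clock: 10.55
tcp_pos: [0.5347, -0.2798, 0.0973]
tcp_rot: [-0.001, 0.999, 0.039, -0.001]
wrist_force: [-1.0, 2.4, -4.2]
width: 0.165
```

```bash
python3 -c "
from h import *
go(.0936,.0976)"
```

```text
rail stand x now 0.0934 lat 0.0002
t 10.55 tcp [ 0.5347 -0.2798  0.0973] F [-0.96  2.43 -4.22] w 0.165
[[ 0.997  0.078 -0.003]
 [ 0.078 -0.997  0.002]
 [-0.003 -0.002 -1.   ]]
[ 0.468  0.852 -0.109  1.741  0.153  0.561 -1.227]
togo tool cm [-0.02  0.02 -0.03]
turn deg [-0.12  0.15  0.14]
```

arm_command([
  {"wx": 0,"wy": 0,"wz": 0,"dx": 0,"dy": 0.15,"dz": 0,"claw": 1},
])

```text
clock: 10.65
tcp_pos: [0.5348, -0.2815, 0.0972]
tcp_rot: [-0.001, 0.999, 0.039, -0.001]
wrist_force: [-0.4, 2.5, -4.1]
width: 0.164
```

arm_command([
  {"wx": 0,"wy": 0,"wz": 0,"dx": 0,"dy": 0.15,"dz": 0,"claw": 1},
])

```text
clock: 10.75
tcp_pos: [0.535, -0.2832, 0.0972]
tcp_rot: [-0.001, 0.999, 0.039, -0.001]
wrist_force: [0.4, 2.2, -3.4]
width: 0.16
```

arm_command([
  {"wx": 0,"wy": 0,"wz": 0,"dx": 0,"dy": 0.15,"dz": 0,"claw": 1},
])

```text
clock: 10.85
tcp_pos: [0.535, -0.2832, 0.0972]
tcp_rot: [-0.002, 0.999, 0.039, -0.002]
wrist_force: [-1.9, 7.9, -1.6]
width: 0.166
```

```bash
python3 m.py .0936 .0976 11
```

```text
rail stand x now 0.0969 lat 0.0002
t 10.85 tcp [ 0.535  -0.2832  0.0972] F [-1.92  7.91 -1.58] w 0.166
[[ 0.997  0.078 -0.003]
 [ 0.079 -0.997  0.004]
 [-0.003 -0.004 -1.   ]]
[ 0.475  0.854 -0.112  1.733  0.153  0.568 -1.221]
togo tool cm [-0.02 -0.33 -0.04]
turn deg [-0.25  0.18  0.16]
side back rail 204 mid -0.0575 w 0.0254 slope -0.0126 x -0.0893 z [0.0959 0.1234]
side front rail 715 mid -0.0009 w 0.1383 slope 0.0064 x 0.0994 z [0.1022 0.1258]
side front board 1137 mid -0.0001 w 0.1679 slope -0.0056 x 0.1052 z [0.0462 0.0727]
```

View pics/s11.png

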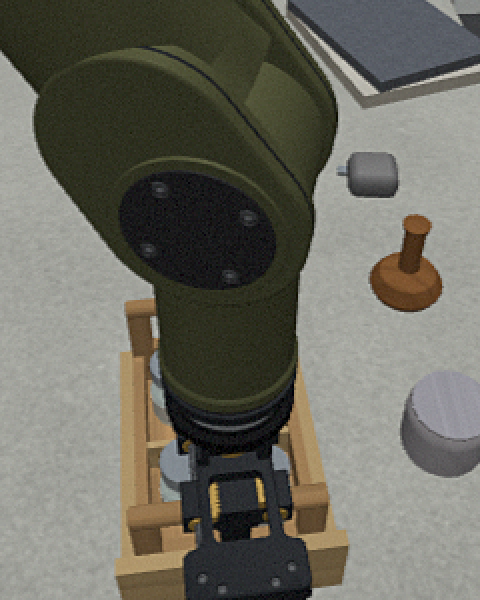

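The wrist force rose to 7.9 N, so the tray bears on the board. I'll hold this lightly.

arm_command([
  {"wx": 0,"wy": 0,"wz": 0,"dx": 0,"dy": 0.15,"dz": 0,"claw": 1},
  {"wx": 0,"wy": 0,"wz": 0,"dx": 0,"dy": 0.15,"dz": 0,"claw": 1},
])

```text
clock: 11.1
tcp_pos: [0.535, -0.2831, 0.0971]
tcp_rot: [-0.004, 0.999, 0.04, -0.002]
wrist_force: [-1.6, 6.8, -3.1]
width: 0.162
```

arm_command([
  {"wx": 0,"wy": 0,"wz": 0,"dx": 0,"dy": 0.18,"dz": 0,"claw": 1},
  {"wx": 0,"wy": 0,"wz": 0,"dx": 0,"dy": 0.18,"dz": 0,"claw": 1},
])

```text
clock: 11.3
tcp_pos: [0.535, -0.2831, 0.0972]
tcp_rot: [-0.007, 0.999, 0.041, -0.003]
wrist_force: [-0.5, 6.1, -2.3]
width: 0.165
```

arm_command([
  {"wx": 0,"wy": 0,"wz": 0,"dx": 0,"dy": 0.25,"dz": 0,"claw": 1},
  {"wx": 0,"wy": 0,"wz": 0,"dx": 0,"dy": 0.25,"dz": 0,"claw": 1},
])

```text
clock: 11.5
tcp_pos: [0.535, -0.283, 0.0972]
tcp_rot: [-0.01, 0.999, 0.042, -0.004]
wrist_force: [-0.4, 7.2, -1.4]
width: 0.17
```

arm_command([
  {"wx": 0,"wy": 0,"wz": 0,"dx": 0,"dy": 0.27,"dz": 0,"claw": 1},
  {"wx": 0,"wy": 0,"wz": 0,"dx": 0,"dy": 0.27,"dz": 0,"claw": 1},
])

```text
clock: 11.7
tcp_pos: [0.5349, -0.2829, 0.0971]
tcp_rot: [-0.014, 0.999, 0.043, -0.006]
wrist_force: [-1.8, 7.9, -1.1]
width: 0.167
```

arm_command([
  {"wx": 0,"wy": 0,"wz": 0,"dx": 0,"dy": 0.28,"dz": 0,"claw": 1},
  {"wx": 0,"wy": 0,"wz": 0,"dx": 0,"dy": 0.28,"dz": 0,"claw": 1},
])

```text
clock: 11.9
tcp_pos: [0.5348, -0.2827, 0.0971]
tcp_rot: [-0.018, 0.999, 0.045, -0.007]
wrist_force: [-1.5, 8.0, -2.0]
width: 0.161
```

```bash
python3 -c "
from h import *
go(.0936,.0976)"
```

```text
rail stand x now 0.0963 lat 0.0
t 11.9 tcp [ 0.5348 -0.2827  0.0971] F [-1.5   7.96 -2.04] w 0.161
[[ 0.996  0.089 -0.016]
 [ 0.09  -0.995  0.036]
 [-0.013 -0.037 -0.999]]
[ 0.503  0.863 -0.142  1.706  0.142  0.611 -1.189]
togo tool cm [ 0.   -0.27 -0.04]
turn deg [-2.14  0.75  0.79]
```

arm_command([
  {"wx": -0.8,"wy": 0.3,"wz": 0.3,"dx": 0,"dy": 0.2,"dz": 0,"claw": 1},
])

```text
clock: 12.0
tcp_pos: [0.5349, -0.2828, 0.0971]
tcp_rot: [-0.013, 0.999, 0.042, -0.005]
wrist_force: [-1.4, 4.5, -1.9]
width: 0.167
```

arm_command([
  {"wx": -0.7,"wy": 0.2,"wz": 0.3,"dx": 0,"dy": 0.25,"dz": 0,"claw": 1},
  {"wx": -0.6,"wy": 0.2,"wz": 0.2,"dx": 0,"dy": 0.25,"dz": 0,"claw": 1},
])

```text
clock: 12.2
tcp_pos: [0.5351, -0.2832, 0.0972]
tcp_rot: [-0.005, 0.999, 0.039, -0.001]
wrist_force: [-0.7, 7.5, -1.9]
width: 0.166
```

arm_command([
  {"wx": -0.6,"wy": 0.1,"wz": 0.1,"dx": 0,"dy": 0.28,"dz": 0,"claw": 1},
  {"wx": -0.4,"wy": 0,"wz": 0,"dx": 0,"dy": 0.28,"dz": 0,"claw": 1},
])

```text
clock: 12.4
tcp_pos: [0.5351, -0.2834, 0.0972]
tcp_rot: [0.001, 0.999, 0.04, -0.001]
wrist_force: [-0.4, 6.6, -1.3]
width: 0.167
```

```bash
python3 -c "
from h import *
go(.0936,.0976)"
```

```text
rail stand x now 0.097 lat 0.0002
t 12.4 tcp [ 0.5351 -0.2834  0.0972] F [-0.41  6.58 -1.32] w 0.167
[[ 0.997  0.079 -0.003]
 [ 0.079 -0.997 -0.002]
 [-0.003  0.001 -1.   ]]
[ 0.47   0.853 -0.107  1.736  0.156  0.562 -1.225]
togo tool cm [-0.02 -0.34 -0.04]
turn deg [0.08 0.16 0.18]
```

arm_command([
  {"wx": 0,"wy": 0,"wz": 0,"dx": 0,"dy": 0.35,"dz": 0,"claw": 1},
])

```text
clock: 12.5
tcp_pos: [0.535, -0.2833, 0.0971]
tcp_rot: [-0.001, 0.999, 0.041, -0.002]
wrist_force: [-1.5, 10.0, 0.1]
width: 0.165
```

```bash
python3 -c "
from h import *
for i in range(10):
    im,d=robot.grab_frame('side'); s=robot.sense(); print(round(s['clock'],2),np.round(s['wrist_force'],1),np.round(s['tcp_pos'],4))
"
```

```text
12.55 [-1.9  9.2 -0.9] [ 0.5351 -0.2833  0.0971]
12.6 [-0.9  9.   0.9] [ 0.535  -0.2833  0.0971]
12.65 [-1.8  8.9 -1. ] [ 0.535  -0.2833  0.0971]
12.7 [-1.4  9.  -0.4] [ 0.535  -0.2833  0.0971]
12.75 [-2.5  8.7 -0.4] [ 0.5351 -0.2833  0.0972]
12.8 [-2.2  8.4 -0.2] [ 0.535  -0.2833  0.0971]
12.85 [-1.5  8.9 -0. ] [ 0.535  -0.2833  0.0971]
12.9 [-1.5  9.4 -0.5] [ 0.5351 -0.2833  0.0971]
12.95 [-1.5  8.9  0.6] [ 0.5351 -0.2833  0.0971]
13.0 [-1.6  8.7 -0.6] [ 0.535  -0.2833  0.0971]
```

Held at about 9 N for 0.5 s with the tray's weight on the floor. I'll relax, open and rise.

arm_command([
  {"wx": 0,"wy": 0,"wz": 0,"dx": 0,"dy": 0,"dz": 0,"claw": 1},
  {"wx": 0,"wy": 0,"wz": 0,"dx": 0,"dy": 0,"dz": 0,"claw": 0.7},
  {"wx": 0,"wy": 0,"wz": 0,"dx": 0,"dy": 0,"dz": 0,"claw": 0.5},
  {"wx": 0,"wy": 0,"wz": 0,"dx": 0,"dy": 0,"dz": 0,"claw": 0.5},
  {"wx": 0,"wy": 0,"wz": 0,"dx": 0,"dy": 0,"dz": 0,"claw": 0.5},
])

```text
clock: 13.5
tcp_pos: [0.5374, -0.2887, 0.0998]
tcp_rot: [0.003, 0.999, 0.039, 0.001]
wrist_force: [0.1, 0.4, 0.3]
width: 0.494
```

```bash
python3 m.py .0936 .2 12
```

```text
rail stand x now 0.1025 lat 0.0021
t 13.5 tcp [ 0.5374 -0.2887  0.0998] F [0.15 0.38 0.3 ] w 0.494
[[ 0.997  0.079  0.002]
 [ 0.079 -0.997 -0.005]
 [ 0.002  0.005 -1.   ]]
[ 0.475  0.851 -0.107  1.727  0.157  0.567 -1.22 ]
togo tool cm [ -0.19  -0.84 -10.03]
turn deg [ 0.31 -0.11  0.16]
side back rail 210 mid -0.0572 w 0.0263 slope -0.03 x -0.0893 z [0.0956 0.1237]
side front rail 785 mid -0.0007 w 0.1379 slope -0.0039 x 0.0963 z [0.1014 0.1237]
side front board 949 mid -0.0001 w 0.1684 slope 0.0017 x 0.1077 z [0.0462 0.0723]
```

View pics/s12.png

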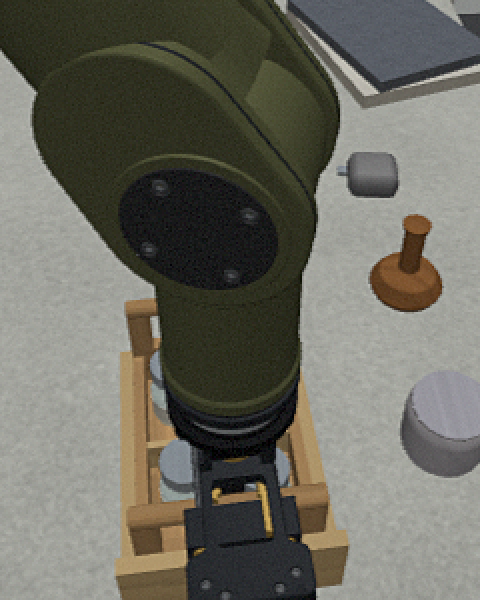

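The fingers are off the rail, 43 mm open. I'll centre the gripper 5 mm back and rise straight.

arm_command([
  {"wx": 0.3,"wy": 0,"wz": 0,"dx": 0,"dy": -0.5,"dz": 0,"claw": 0.5},
  {"wx": 0,"wy": 0,"wz": 0,"dx": 0,"dy": 0,"dz": -1,"claw": 0.5},
  {"wx": 0,"wy": 0,"wz": 0,"dx": 0,"dy": 0,"dz": -1.5,"claw": 0.5},
  {"wx": 0,"wy": 0,"wz": 0,"dx": 0,"dy": 0,"dz": -1.5,"claw": 0.5},
])

```text
clock: 13.95
tcp_pos: [0.5357, -0.283, 0.1403]
tcp_rot: [-0.001, 0.999, 0.039, -0.001]
wrist_force: [-0.5, -0.8, -0.3]
width: 0.503
```

arm_command([
  {"wx": 0,"wy": 0,"wz": 0,"dx": 0,"dy": 0,"dz": -3,"claw": 0.5},
  {"wx": 0,"wy": 0,"wz": 0,"dx": 0,"dy": 0,"dz": -4,"claw": 0.5},
  {"wx": 0,"wy": 0,"wz": 0,"dx": -2,"dy": 2,"dz": -4,"claw": 0.5},
  {"wx": 0,"wy": 0,"wz": 0,"dx": -4,"dy": 4,"dz": 0,"claw": 0.5},
  {"wx": 0,"wy": 0,"wz": 0,"dx": -4,"dy": 4,"dz": 0,"claw": 0.5},
])

```text
clock: 14.45
tcp_pos: [0.4542, -0.3823, 0.2602]
tcp_rot: [-0.001, 0.999, 0.05, 0.006]
wrist_force: [0.3, -2.3, 0.6]
width: 0.498
```

arm_command([
  {"wx": 0,"wy": 0,"wz": 0,"dx": -4,"dy": 4,"dz": 0,"claw": 0.5},
  {"wx": 0,"wy": 0,"wz": 0,"dx": -4,"dy": 4,"dz": 0,"claw": 0.5},
  {"wx": 0,"wy": 0,"wz": 0,"dx": -4,"dy": 4,"dz": 0,"claw": 0.5},
  {"wx": 0,"wy": 0,"wz": 0,"dx": 0,"dy": 0,"dz": 0,"claw": 0.5},
])

```text
clock: 14.85
tcp_pos: [0.35, -0.5069, 0.2631]
tcp_rot: [0.004, 0.999, 0.044, 0.005]
wrist_force: [-0.9, -0.1, 0.7]
width: 0.499
```

```bash
python3 - <<'E'
from h import *
st()
for c in("side","top"):
    im,d=robot.grab_frame(c); cv2.imwrite(f"pics/{c}F.png",im[:,:,::-1]); P=instand(c,cloud(c,d))
    for n,lo,hi in (("front rail",[.06,-.09,.11],[.12,.09,.14]),("back rail",[-.12,-.09,.11],[-.06,.09,.14]),("sideL",[-.07,.06,.048],[.07,.0725,.062]),("sideR",[-.07,-.0725,.048],[.07,-.06,.062])):
        p=sel(P,lo,hi)
        if len(p)>10:
            x,y=(1,0) if 'rail' in n else (0,1)
            print(c,n,len(p),p.mean(0).round(4),"slope",np.polyfit(p[:,x],p[:,y],1)[0].round(4),"z98",np.percentile(p[:,2],[50,98]).round(4),np.percentile(p[:,1],[1,99]).round(4))
    for q in("tray","stand_home","jar0","jar1","jar2","jar3","tin","tape","mushroom"):
        r=robot.spot_point(q,c); print(c,q,[(np.round(w(c,x["at"]),4).tolist(),round(x["score"],2)) for x in r[:1]])
E
```

```text
t 14.85 tcp [ 0.35   -0.5069  0.2631] F [-0.86 -0.13  0.73] w 0.499
[[ 0.996  0.088  0.01 ]
 [ 0.088 -0.996 -0.007]
 [ 0.009  0.008 -1.   ]]
[ 0.992  0.643 -0.174  1.578  0.128  0.919 -0.708]
side front rail 1234 [ 0.0968 -0.0016  0.1201] slope -0.0004 z98 [0.1209 0.1237] [-0.069   0.0673]
side back rail 712 [-0.0899 -0.0012  0.1196] slope 0.0004 z98 [0.1206 0.1238] [-0.0689  0.0673]
side sideL 347 [-0.0037  0.0646  0.0548] slope -0.0003 z98 [0.0548 0.0567] [0.0601 0.0692]
side sideR 415 [-0.0033 -0.0654  0.0547] slope 0.0 z98 [0.0548 0.0571] [-0.0706 -0.0605]
side tray [([0.5294, -0.1878, 0.0065], 0.82)]
side stand_home []
side jar0 [([0.5017, -0.2316, 0.0179], 0.98)]
side jar1 [([0.5017, -0.2316, 0.0179], 0.98)]
side jar2 [([0.5017, -0.2316, 0.0179], 0.98)]
side jar3 [([0.5017, -0.2316, 0.0179], 0.98)]
side tin [([0.7293, -0.1717, 0.001], 0.55)]
side tape [([0.723, 0.1808, 0.0013], 0.78)]
side mushroom [([0.7336, 0.0137, -0.0007], 0.69)]
top front rail 586 [ 0.0945 -0.0014  0.1218] slope -0.0007 z98 [0.1224 0.126 ] [-0.0693  0.0679]
top back rail 562 [-0.0923 -0.0019  0.122 ] slope 0.0007 z98 [0.1224 0.1259] [-0.0693  0.0677]
top sideL 285 [0.0005 0.0648 0.0559] slope -0.0017 z98 [0.056 0.059] [0.06   0.0698]
top sideR 331 [-0.0006 -0.0655  0.056 ] slope -0.0009 z98 [0.0561 0.0595] [-0.0704 -0.0604]
top tray [([0.5295, -0.1876, 0.0134], 0.71)]
top stand_home []
top jar0 [([0.5608, -0.2414, 0.0175], 0.92)]
top jar1 [([0.5608, -0.2414, 0.0175], 0.92)]
top jar2 [([0.5608, -0.2414, 0.0175], 0.92)]
top jar3 [([0.5608, -0.2414, 0.0175], 0.92)]
top tin [([0.7244, -0.1708, 0.0008], 0.79)]
top tape [([0.7289, 0.1848, 0.0019], 0.7)]
top mushroom [([0.7301, 0.0099, 0.0002], 0.77)]
```

View pics/sideF.png

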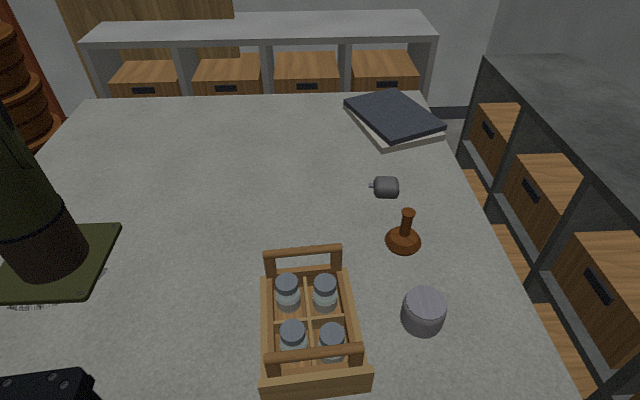

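View pics/topF.png

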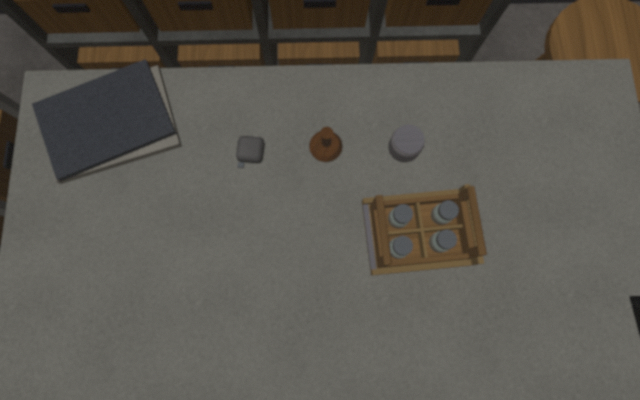

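Both pictures show the tray in the stand, flat behind the lip (top view (428,228)). The front and back rails are at equal height, at x = +0.095 and −0.092 in the stand frame, with slope under 0.001. The four jars stand upright and the bystanders haven't moved. I'll hand in.

```bash
python3 -c "
from rig import robot
print(robot.close_job())"
```

```text
the job is handed in; nothing more can be done
None
```

The tray is home on the display stand, flat behind the lip, and the job is handed in at about 16 s. No verdict was reported, so this rests on my own checks.

**What I did:** I gripped the front rail at 25 N and raised the front end about 22 mm. I turned the tray about 1° to match the stand and drew it over the lip with the back end dragging. I lowered the front on the way in until the tray dropped flat, then pressed it against the back board. The wrist read about 9 N for 0.5 s. I then let go, rose and moved clear.

**Last checks:**
- **Tray position:** by the depth images it is centred within about 2 mm of the stand's middle. The two rails are level within about 0.5 mm and the turn is under 0.002 rad.
- **Jars:** all four look upright in both final pictures.
- **Bystanders:** the tin, tape measure and mushroom are where they were, within the detector's scatter of up to about 6 mm.

**Disagreements and limits:**
- The two cameras differ by 2–3 mm in absolute position, so I compared tray and stand within each camera.
- The `tray` detector's height for the tray was 6.5 mm from one camera and 13.4 mm from the other. Depth on the rails put it at the expected 10 mm.
- `stand_home` was not detected at the end because the tray covers it. The jar detector returned the same jar for all four names, so I judged the jars by eye.
- I could not measure the board contact force directly. The pull was about 9 N, less some 2 to 3 N of sliding friction.
- My first two move calls were refused because rows need every field. They moved nothing.

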